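Close the laser-consumables canisters

ROBOT

A 6-joint arm with a two-finger parallel gripper is mounted at the origin on the work surface. World frame = base frame: x ahead of the robot, y to its left, z up, the work surface at z = 0. Lengths are in m, angles in degrees, forces in N, time in s.
With the tool pointing down it reaches from about 0.275 to 0.75 m from the base axis. Payload 10.2 kg.
Tool frame: the origin (TCP) lies at the very end of the fingers, on their centre line; the grasp point (between the pads) lies 19 mm behind it; z points along the fingers, y is the line along which they close (so a half turn about z gives the same grasp; the last joint's range is limited). The gripper opens to 85 mm and grips with 20 to 120 N. Pads are 22 mm wide; open, the fingers measure 114 mm over their backs; the gripper's body (76 mm by 85 mm) begins 54 mm behind the grasp point. The pads swing forward as they close: fully open they stand 13 mm farther back than shut.
Start: joints at [-86.826, 17.928, 85.812, -0, 76.261, -12.8], TCP at [0.144, -0.505, 0.231] pointing down, gripper open.
Joint ranges: [-168.41, 168.41], [-55.51, 124.54], [10.69, 146.95], [-70.63, 250.63], [1, 178], [-165.06, 165.06]. Speed limits (degrees/s): [136.94, 136.94, 172.46, 180, 180, 180].

INTERFACE

Orientations are given as [roll, pitch, yaw] about the fixed x, y, z axes, in that order (R = Rz(yaw) Ry(pitch) Rx(roll)).
In Python, from rig import monitor, capture, calibration, r, find_in gives the robot as it stands.
- The arm moves only by the tool servo_tool, never from a script. Its argument "increments" is a list of rows, each an object of numbers: "tx", "ty", "tz": the shift along the tool's x, y, z in mm; "wx", "wy", "wz": the turn, a rotation vector about the tool's x, y, z in degrees; "jaw": the closure in counts, from 0 (fully open) to 255 (shut). A call has 1 to 12 rows; each row is the pose to reach, as a shift and turn from the pose commanded when the call began, along the tool's axes at that moment; what a row does not reach only later rows make up. A row lasts 1/8 s, in which the tool goes at most 62.5 mm and 10.7 degrees, less where a joint would pass 70% of its speed; a pose out of reach is approached as far as the arm can. A call with a gripper value outside its range is refused whole. The fingers move at their own pace and stop on an object; "grip_force" is the grip in N (left out, the last holds). Time passes only in rows, so rows that repeat a pose let the fingers close. It gives the time, the measured TCP pose, the force, the opening and the grip force at its end, in the units of the state.
- monitor.read_state(): the state, without advancing time (a new reading comes with each control period).
- capture(name): name is "scene" or "top" or "wrist"; returns the picture (400x640x3 uint8, blue, green, red); there is no depth.
- calibration(name): a dict with "camera_matrix" (3x3 intrinsics, pixels), "R" (3x3) and "t" (3): a world point X has camera coordinates R X + t; the wrist camera has in their place "hand_eye" (4x4, takes a point from camera to tool coordinates, whose origin is the TCP and whose axes are the flange's). Camera axes: x right, y down, z forward; pixel columns grow to the right and rows downward; lengths in m; the calibration is good to about 2 mm. The wrist camera is an equidistant fisheye: a pixel r from the principal point sees the ray r / f radians off the axis. A picture is of the moment at which its call begins: read the wrist's pose just before it. calibration takes no time and is no camera call.
- r.finish_job(): hands the job in; it is judged then, once.
Trained networks look in the newest picture that a camera, given by its name, has taken for a name from the list of things; names that differ only in an ending like _2 or _b are one class to them, and where a whole thing is asked for, a point or a joint stands for the part that bears it (a point fixed in the world has none). Each returns a list of dicts, best first, with "p" (0 to 1); they miss things now and then, are a little off and sometimes report something else, mostly with a low value. They report only what shows in the picture. A call takes as long as a camera call. They do not tell look-alikes from the thing itself.
- find_in(name, camera): "position" ([x, y, z] in m, in world coordinates, good to about 4 mm: the middle of the surface that is visible of it).
The state is a dict: "time_s": time; "joint_pos": joint angles; "qd": joint speeds; "joint_torque": joint torques, N m; "tool_pos": TCP position; "orientation": TCP orientation; "ft_force": force on the tool from outside, world axes, zero at the start; "moment": the same for the moment, N m; "opening": finger opening in m; "gripper_force": force on a finger pad.
Only numpy, scipy, OpenCV 4.12 (cv2) and the standard library are available. Lean on these libraries where they do the work, as an engineer would, in place of code of your own. Each camera call takes 0.05 s, during which the arm holds its last target. There are 200 camera calls.

TASK

Shut the two consumables canisters against dust before welding starts: put each lid on the canister of its own colour and press it down until it is fully home, its flange flush on the rim all round. Press only on the lids, never on the bare seals with the gripper, and do not knock the nozzle, brush or bracket about.

Things in the scene. Friction and masses are not known exactly. Their poses are not given: they have to be found in the camera images.
- can_red: Open red sheet-steel canister, tin 90 mm outside and 82 mm inside diameter, on a 110 x 110 x 6 mm steel base screwed to the bench (it cannot move); rim 76 mm above the bench. Origin: centre of the underside, z up. A black rubber seal ring sits in its mouth, spare nozzles on its floor; no lid on it at the start.
- red_mouth (a point): Centre of the red canister's rim plane, 76 mm above the bench.
- seal_red: Black rubber ring (60 mm inside, 78 mm outside) in the red canister's mouth. Origin: centre of its top, 4 to 5.5 mm below the rim at first. A lid set on it stands 6.5 to 8 mm proud. It slides down stiffly (12 N, slow push) and stays where pushed; the lid is home when its flange meets the rim, a hard stop: lid origin 64 mm above canister origin. Press it only through the lid, never with fingers.
- lid_red: Loose push-in red lid, 90 g (varies by a fifth), lying knob up on the bench. From its origin (centre of the underside, z up): a steel plug 70 mm in diameter for the first 6 mm and 76 mm up to 12 mm, a red flange 92 mm in diameter from 12 to 17 mm, and a round red knob 26 mm in diameter from 17 to 39 mm high, on the axis. All round, so yaw does not matter.
- red_knob (a point): Centre of the top of the red lid's knob, 39 mm above the lid's origin.
- can_blue: Open blue sheet-steel canister, tin 90 mm outside and 82 mm inside diameter, on a 110 x 110 x 6 mm steel base screwed to the bench (it cannot move); rim 76 mm above the bench. Origin: centre of the underside, z up. A black rubber seal ring sits in its mouth, spare nozzles on its floor; no lid on it at the start.
- blue_mouth (a point): Centre of the blue canister's rim plane, 76 mm above the bench.
- seal_blue: Black rubber ring (60 mm inside, 78 mm outside) in the blue canister's mouth. Origin: centre of its top, 4 to 5.5 mm below the rim at first. A lid set on it stands 6.5 to 8 mm proud. It slides down stiffly (12 N, slow push) and stays where pushed; the lid is home when its flange meets the rim, a hard stop: lid origin 64 mm above canister origin. Press it only through the lid, never with fingers.
- lid_blue: Loose push-in blue lid, 90 g (varies by a fifth), lying knob up on the bench. From its origin (centre of the underside, z up): a steel plug 70 mm in diameter for the first 6 mm and 76 mm up to 12 mm, a blue flange 92 mm in diameter from 12 to 17 mm, and a round blue knob 26 mm in diameter from 17 to 39 mm high, on the axis. All round, so yaw does not matter.
- blue_knob (a point): Centre of the top of the blue lid's knob, 39 mm above the lid's origin.
- nozzle: Loose copper welding nozzle standing point up, 22 mm in diameter, 34 mm high. Bystander. Origin: centre of its underside.
- brush: Loose hand brush lying on the bench to the left. Bystander. Origin on its underside, x along the handle towards the bristles.
- bracket: Loose bent steel angle, 60 x 50 mm foot and 50 mm high, on the bench to the right. Bystander. Origin: centre of the foot's underside.
Not all that is in view belongs to the job. Leave any turquoise or white look-alike of the lid_blue alone.

How it is judged (in metres and radians):
At the end, for the whole second after the job is handed in: The red lid is on the red canister and the blue lid on the blue one, each at rest, level within 0.05 rad, centred within 7 mm and pressed home: its origin 62 to 65.8 mm above the canister's origin (64 mm is fully home, so within 1.8 mm) (horizontal distance between lid_red and can_red below 0.007 m and z of lid_red in the frame of can_red between 0.062 and 0.0658 m and angle between each of lid_red, lid_blue's own z axis and vertical below 0.05 rad and linear speed of each of lid_red, lid_blue below 0.01 m/s and horizontal distance between lid_blue and can_blue below 0.007 m and z of lid_blue in the frame of can_blue between 0.062 and 0.0658 m); the robot touches nothing.
It fails at once if the nozzle is shifted by more than 30 mm or knocked over (distance of nozzle from where it was at the start of the episode above 0.03 m or angle between nozzle's own z axis and vertical above 0.6 rad).
It fails at once if the brush is shifted by more than 30 mm or knocked over (distance of brush from where it was at the start of the episode above 0.03 m or angle between brush's own z axis and vertical above 0.6 rad).
It fails at once if the bracket is shifted by more than 30 mm or knocked over (distance of bracket from where it was at the start of the episode above 0.03 m or angle between bracket's own z axis and vertical above 0.6 rad).
It fails at once if the red canister's seal is pressed directly by the fingers (contact force between the fingers and seal_red above 2 N).
It fails at once if the blue canister's seal is pressed directly by the fingers (contact force between the fingers and seal_blue above 2 N).
It also fails if it takes over 56 s, if anything falls off the work surface, if the arm or the gripper's body presses on something with over 40 N, if the wrist force passes 120 N, or if a joint passes its speed limit or range.

## Working session

There is one attempt and no reset: what is moved stays moved. The work goes in short steps, Python scripts to look and compute and a tool call to move; the robot and the scene stay as the last step left them, time stands still between calls to the robot, and variables do not carry over. Pictures are saved under pics/ and viewed, at most 10 in all, crops included, and the job is handed in when it is done.

Besides the shell and the picture viewer there is one more tool, called after ">>>" as a command line: name --argument value ..., lists and objects as JSON in quotes. servo_tool: Moves the arm, as the interface text tells. Its arguments: {"type":"object","properties":{"increments":{"type":"array","items":{"type":"object","properties":{"tx":{"type":"number"},"ty":{"type":"number"},"tz":{"type":"number"},"wx":{"type":"number"},"wy":{"type":"number"},"wz":{"type":"number"},"jaw":{"type":"number"}}}},"grip_force":{"type":"number"}},"required":["increments"]}

```bash
mkdir -p pics
python3 - <<'E'
from rig import monitor, capture, calibration, r, find_in
import cv2, numpy as np
s=monitor.read_state(); print(s)
for c in ("scene","top"):
    cv2.imwrite(f"pics/{c}0.png",capture(c))
    for n in ("lid_red","lid_blue","can_red","can_blue","red_knob","blue_knob","red_mouth","blue_mouth","nozzle","brush","bracket"):
        print(c,n,[(np.round(d["position"],4).tolist(),round(d["p"],2)) for d in find_in(n,c)][:4])
E
```

```text
{'time_s': 0.0, 'joint_pos': array([-8.68251580e+01,  1.79602460e+01,  8.58555457e+01,  1.00032192e-03,
        7.62608511e+01, -1.28009388e+01]), 'qd': array([ 0.08228444,  0.08857691,  0.01195242, -0.00351759, -0.04136074,
       -0.05950802]), 'joint_torque': array([ 6.48835648e-04, -4.12269115e+01, -2.59739631e+01, -1.53722344e-04,
        4.18416443e-03,  2.11923339e-05]), 'tool_pos': array([ 0.14446441, -0.50445625,  0.23071782]), 'orientation': array([-1.79925477e+02, -1.79285487e-02,  1.59755309e+01]), 'ft_force': array([ 0.21084274,  0.17173339, -0.91976409]), 'moment': array([ 0.0194214 , -0.01222048,  0.00796646]), 'gripper_force': 0.0, 'opening': 0.08518613518276581}
scene lid_red [([0.4715, -0.2037, 0.0176], 0.69), ([0.637, -0.1423, 0.0661], 0.38), ([0.5349, 0.3715, 0.015], 0.34)]
scene lid_blue [([0.3205, 0.2286, 0.0197], 0.86), ([0.4872, 0.0772, 0.018], 0.85), ([0.4623, 0.2174, 0.0122], 0.57)]
scene can_red [([0.6607, -0.0919, 0.0409], 0.66), ([0.459, 0.2176, 0.0192], 0.28)]
scene can_blue [([0.6463, 0.2051, 0.0383], 0.85)]
scene red_knob [([0.4728, -0.2029, 0.0176], 0
[... 638 characters left out ...]
4504, 0.2101, 0.017], 0.71), ([0.4638, -0.2129, 0.0154], 0.63)]
top can_red [([0.6414, -0.1151, 0.0276], 0.9)]
top can_blue [([0.6239, 0.1818, 0.0276], 0.58)]
top red_knob [([0.466, -0.2133, 0.0157], 0.89), ([0.6313, 0.1881, 0.0681], 0.54)]
top blue_knob [([0.4795, 0.066, 0.0183], 0.94), ([0.4548, 0.2079, 0.0161], 0.86), ([0.3146, 0.2239, 0.0161], 0.56), ([0.4637, -0.2161, 0.0165], 0.37)]
top red_mouth [([0.6414, -0.1162, 0.0264], 0.79)]
top blue_mouth [([0.6197, 0.1821, 0.0353], 0.76)]
top nozzle [([0.5852, -0.0009, 0.0217], 0.54)]
top brush [([0.5215, 0.3587, 0.0185], 0.84), ([0.6425, -0.1129, 0.0291], 0.43)]
top bracket [([0.5058, -0.3791, 0.0082], 0.96), ([0.4517, 0.2079, 0.0159], 0.75)]
```

View pics/scene0.png

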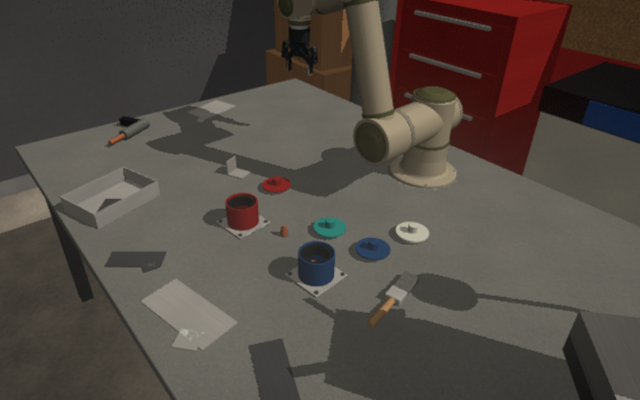

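View pics/top0.png

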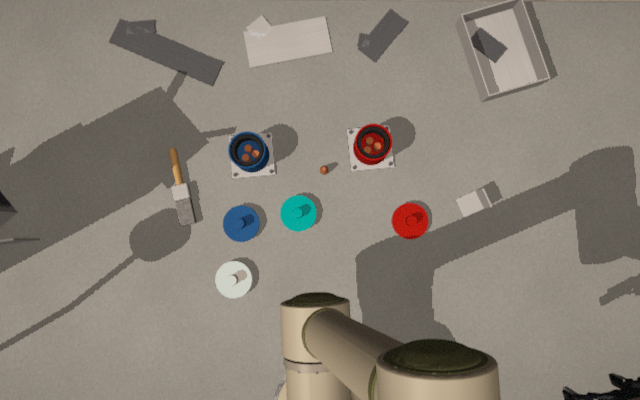

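Run:
```python
from rig import calibration
import numpy as np
np.set_printoptions(suppress=True,precision=4)
for c in("scene","top","wrist"):
    k=calibration(c); print(c,k)
    if c!="wrist": print("centre",-np.array(k["R"]).T@np.array(k["t"]))
```

```text
scene {'camera_matrix': array([[475.4926,   0.    , 314.7958],
       [  0.    , 475.4926, 201.103 ],
       [  0.    ,   0.    ,   1.    ]]), 'R': array([[-0.7738,  0.6332,  0.0153],
       [ 0.3346,  0.4291, -0.839 ],
       [-0.5378, -0.6441, -0.5439]]), 't': array([ 0.3684, -0.1059,  1.6388])}
centre [1.2019 0.8678 0.7968]
top {'camera_matrix': array([[414.5026,   0.    , 325.7143],
       [  0.    , 414.5026, 202.9255],
       [  0.    ,   0.    ,   1.    ]]), 'R': array([[ 0.0078, -1.    , -0.0019],
       [-0.9968, -0.0077, -0.08  ],
       [ 0.08  ,  0.0025, -0.9968]]), 't': array([-0.0089,  0.5024,  1.0176])}
centre [ 0.4195 -0.0076  1.0545]
wrist {'camera_matrix': array([[309.7069,   0.    , 321.9538],
       [  0.    , 309.7069, 199.9647],
       [  0.    ,   0.    ,   1.    ]]), 'hand_eye': array([[-0.001 , -0.9582, -0.286 ,  0.0724],
       [ 1.    , -0.0007, -0.0011,  0.0006],
       [ 0.0009, -0.286 ,  0.9582, -0.1423],
       [ 0.    ,  0.    ,  0.    ,  1.    ]])}
```

```bash
cat > h.py <<'E'
import numpy as np, cv2
from rig import monitor, capture, calibration, r, find_in
from scipy.spatial.transform import Rotation as Ro
np.set_printoptions(suppress=True,precision=4)
def ray(cam,uv,st=None):
    k=calibration(cam);K=np.array(k["camera_matrix"]);x=(np.asarray(uv,float)-K[:2,2])/K[0,0]
    if cam!="wrist":
        R=np.array(k["R"]);return -R.T@np.array(k["t"]), R.T@np.array([*x,1])
    th=np.hypot(*x);d=np.array([*(x/max(th,1e-9)*np.sin(th)),np.cos(th)])
    H=np.array(k["hand_eye"]);R=Ro.from_euler("xyz",st["orientation"],degrees=True).as_matrix()
    return R@H[:3,3]+st["tool_pos"], R@H[:3,:3]@d
def at_z(cam,uv,z,st=None):
    o,d=ray(cam,uv,st);return o+d*(z-o[2])/d[2]
def mask(im,col):
    h=cv2.cvtColor(im,cv2.COLOR_BGR2HSV);H,S,V=cv2.split(h)
    m={"red":((H<6)|(H>174))&(S>150)&(V>70),"blue":(H>104)&(H<125)&(S>110)&(V>50)}[col]
    return m.astype(np.uint8)*255
def blobs(im,col,amin=100):
    c,_=cv2.findContours(cv2.morphologyEx(mask(im,col),cv2.MORPH_CLOSE,np.ones((3,3))),cv2.RETR_EXTERNAL,cv2.CHAIN_APPROX_NONE)
    return [x for x in c if cv2.contourArea(x)>amin]
def circ(cam,cont,z,st=None):
    P=np.array([at_z(cam,p[0],z,st)[:2] for p in cont])
    from scipy.optimize import least_squares
    c0=P.mean(0)
    f=least_squares(lambda v:np.hypot(*(P-v[:2]).T)-v[2],[*c0,.045],loss="soft_l1",f_scale=.002)
    return f.x
E
python3 - <<'E'
from h import *
for c in("scene","top"):
    im=cv2.imread(f"pics/{c}0.png")
    for col in("red","blue"):
        for b in blobs(im,col):
            x,y,w,h=cv2.boundingRect(b)
            if not(y>120 and y<300): continue
            print(c,col,(x,y,w,h),"z.017",circ(c,b,.0145)*1000,"z.076",circ(c,b,.076)*1000)
# corners base plates/other common features; base circle of robot
print("scene base px at z=0",at_z("scene",(424,172),0))
for c in("scene","top"):
    k=calibration(c)
    for p in([0,0,0],[.585,0,.0]):
        q=k["R"]@np.array(p)+k["t"];q=k["camera_matrix"]@q;print(c,p,q[:2]/q[2])
E
```

```text
scene red (226, 193, 32, 37) z.017 [ 609.2265 -175.336    57.2608] z.076 [655.8466 -93.2884  52.7714]
scene red (262, 177, 29, 15) z.017 [ 462.5544 -212.1916   43.3067] z.076 [ 520.673  -127.2874   39.9031]
scene blue (312, 252, 23, 33) z.017 [605.1396 204.2985  36.9677] z.076 [652.0592 256.4537  34.0631]
scene blue (356, 238, 34, 21) z.017 [452.2502 210.0611  42.7047] z.076 [511.1813 261.7708  39.344 ]
top red (392, 203, 36, 36) z.017 [ 460.1754 -215.9242   44.2557] z.076 [ 457.7666 -203.6071   41.6382]
top red (354, 124, 38, 41) z.017 [ 655.3207 -122.3854   49.293 ] z.076 [ 641.3648 -115.5973   46.3694]
top blue (224, 206, 35, 36) z.017 [450.4983 207.3293  43.4685] z.076 [448.663  194.6192  40.8986]
top blue (229, 132, 39, 40) z.017 [633.3418 194.3867  48.6311] z.076 [620.6726 182.4241  45.7648]
scene base px at z=0 [0.0026 0.0124 0.    ]
scene [0, 0, 0] [421.6768 170.3694]
scene [0.585, 0, 0.0] [284.5179 233.3516]
top [0, 0, 0] [322.0953 407.5592]
top [0.585, 0, 0.0] [324.0423 171.4847]
```

The candidates for the blue lid are blue (scene 373,248; top 241,223), turquoise (330,228; 299,212) and white (412,232; 233,279). The saturated blue one is the lid. The only red disc is at scene (277,185), top (410,221). The cans are at top (249,152) blue and (373,145) red, and the nozzle is at (324,170). The two cameras agree on the fitted discs to about 3 mm. I'll move above the red lid and refine with the wrist camera.

>>> servo_tool --increments '[{"tx": 55, "ty": -27, "tz": 11}, {"tx": 110, "ty": -55, "tz": 23}, {"tx": 165, "ty": -82, "tz": 34}, {"tx": 220, "ty": -109, "tz": 46}, {"tx": 275, "ty": -137, "tz": 57}, {"tx": 330, "ty": -164, "tz": 69}, {"tx": 384, "ty": -191, "tz": 80}, {"tx": 384, "ty": -191, "tz": 80}, {"tx": 384, "ty": -191, "tz": 80}]'

```text
invalid input
```

```bash
cat >> h.py <<'E'
def look(name,cols=("red","blue"),zs=(.0145,.0145),rr=.046,save=True):
    st=monitor.read_state();im=capture("wrist")
    if save: cv2.imwrite(f"pics/{name}.png",im)
    out=[]
    for col in cols:
        for b in blobs(im,col,300):
            for z in set(zs):
                out.append((col,cv2.boundingRect(b),z,circ("wrist",b,z,st)*1000))
    return st,im,out
def inc(target,st=None):
    st=st or monitor.read_state()
    R=Ro.from_euler("xyz",st["orientation"],degrees=True).as_matrix()
    return R.T@(np.array(target)-st["tool_pos"])*1000
E
python3 - <<'E'
from h import *
st,im,o=look("w1")
print(st["tool_pos"],st["orientation"],st["time_s"],st["joint_pos"])
for x in o: print(x)
print([ (np.round(d["position"],4),d["p"]) for d in find_in("lid_red","wrist")])
E
```

```text
[ 0.1445 -0.5047  0.2313] [-179.9976   -0.0013   15.9732] 1.2 [-86.8274  17.9287  85.8127   0.0008  76.2612 -12.8007]
[]
```

View pics/w1.png

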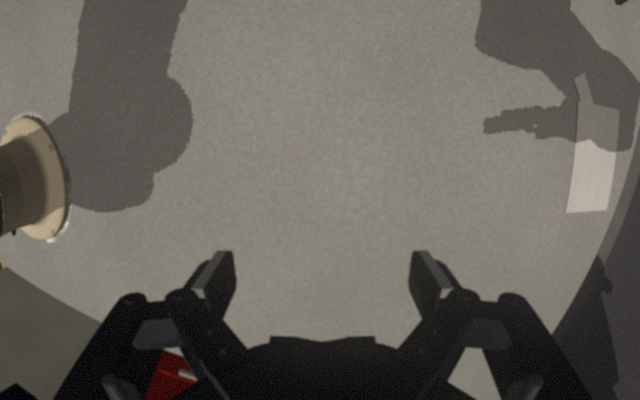

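The move call was refused, so the wrist view still shows bare bench with the fingers at (220,270) and (425,270). I'll retry with every field filled in.

>>> servo_tool --increments '[{"tx": 55, "ty": -27, "tz": 11, "wx": 0, "wy": 0, "wz": 0, "jaw": 0}, {"tx": 110, "ty": -55, "tz": 23, "wx": 0, "wy": 0, "wz": 0, "jaw": 0}, {"tx": 165, "ty": -82, "tz": 34, "wx": 0, "wy": 0, "wz": 0, "jaw": 0}, {"tx": 220, "ty": -109, "tz": 46, "wx": 0, "wy": 0, "wz": 0, "jaw": 0}, {"tx": 275, "ty": -137, "tz": 57, "wx": 0, "wy": 0, "wz": 0, "jaw": 0}, {"tx": 330, "ty": -164, "tz": 69, "wx": 0, "wy": 0, "wz": 0, "jaw": 0}, {"tx": 384, "ty": -191, "tz": 80, "wx": 0, "wy": 0, "wz": 0, "jaw": 0}, {"tx": 384, "ty": -191, "tz": 80, "wx": 0, "wy": 0, "wz": 0, "jaw": 0}, {"tx": 384, "ty": -191, "tz": 80, "wx": 0, "wy": 0, "wz": 0, "jaw": 0}]' --grip_force 60

```text
time_s: 2.42
tool_pos: [0.4609, -0.2157, 0.1514]
orientation: [180.0, 0.0, 16.0]
ft_force: [-0.8, 0.3, 0.4]
opening: 0.0855
gripper_force: 0.0
```

Run:
```python
from h import *
st,im,o=look("w2",zs=(.0145,.076))
print(st["tool_pos"],st["orientation"],st["time_s"])
for x in o: print(x)
```

```text
[ 0.4609 -0.2157  0.1514] [179.9903   0.0115  15.9887] 2.425
('red', (274, 141, 96, 94), 0.076, array([ 476.0924, -211.6433,   34.9426]))
('red', (274, 141, 96, 94), 0.0145, array([ 460.6685, -215.9865,   44.8143]))
('blue', (0, 83, 34, 66), 0.076, array([468.4335, 119.7613,  34.8763]))
('blue', (0, 83, 34, 66), 0.0145, array([450.852 , 209.0167,  44.7067]))
('blue', (0, 0, 56, 18), 0.076, array([1607.2274,    2.3462, 1030.7129]))
('blue', (0, 0, 56, 18), 0.0145, array([2201.1366,   16.9823, 1614.2257]))
```

View pics/w2.png

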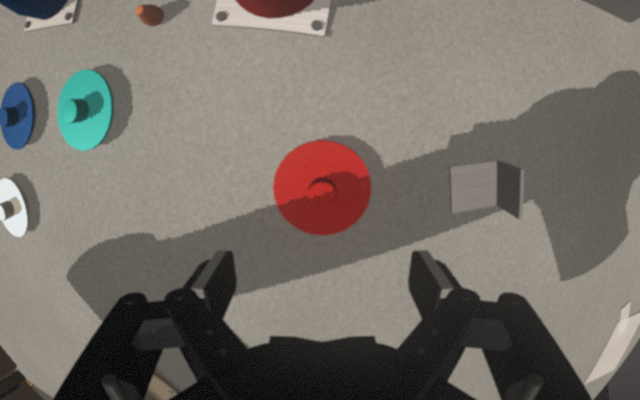

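The red lid (322,188) is centred under the tool at (0.461, -0.216), and the blue lid (17,115) is confirmed at (0.451, 0.209). Turquoise (85,110) and white (10,208) are clear of both. Next I descend and grasp the knob.

>>> servo_tool --increments '[{"tx": 0, "ty": 0, "tz": 40, "wx": 0, "wy": 0, "wz": 0, "jaw": 60}, {"tx": 0, "ty": 0, "tz": 85, "wx": 0, "wy": 0, "wz": 0, "jaw": 60}, {"tx": 0, "ty": 0, "tz": 115, "wx": 0, "wy": 0, "wz": 0, "jaw": 60}, {"tx": 0, "ty": 0, "tz": 130, "wx": 0, "wy": 0, "wz": 0, "jaw": 60}, {"tx": 0, "ty": 0, "tz": 130, "wx": 0, "wy": 0, "wz": 0, "jaw": 120}, {"tx": 0, "ty": 0, "tz": 130, "wx": 0, "wy": 0, "wz": 0, "jaw": 255}, {"tx": 0, "ty": 0, "tz": 130, "wx": 0, "wy": 0, "wz": 0, "jaw": 255}, {"tx": 0, "ty": 0, "tz": 130, "wx": 0, "wy": 0, "wz": 0, "jaw": 255}, {"tx": 0, "ty": 0, "tz": 130, "wx": 0, "wy": 0, "wz": 0, "jaw": 255}]' --grip_force 60

```text
time_s: 3.6
tool_pos: [0.4617, -0.2162, 0.0228]
orientation: [179.9, -0.1, 16.0]
ft_force: [-3.1, -1.2, 6.0]
opening: 0.0239
gripper_force: 58.7
```

>>> servo_tool --increments '[{"tx": 0, "ty": 0, "tz": -15, "wx": 0, "wy": 0, "wz": 0, "jaw": 255}, {"tx": 0, "ty": 0, "tz": -50, "wx": 0, "wy": 0, "wz": 0, "jaw": 255}, {"tx": 20, "ty": -5, "tz": -95, "wx": 0, "wy": 0, "wz": 0, "jaw": 255}, {"tx": 50, "ty": -12, "tz": -130, "wx": 0, "wy": 0, "wz": 0, "jaw": 255}, {"tx": 85, "ty": -20, "tz": -140, "wx": 0, "wy": 0, "wz": 0, "jaw": 255}, {"tx": 105, "ty": -25, "tz": -140, "wx": 0, "wy": 0, "wz": 0, "jaw": 255}, {"tx": 110, "ty": -26, "tz": -140, "wx": 0, "wy": 0, "wz": 0, "jaw": 255}, {"tx": 110, "ty": -26, "tz": -140, "wx": 0, "wy": 0, "wz": 0, "jaw": 255}]'

```text
time_s: 4.6
tool_pos: [0.5593, -0.1603, 0.1616]
orientation: [180.0, 0.0, 16.0]
ft_force: [0.0, 0.0, -1.0]
opening: 0.0236
gripper_force: 59.0
```

Run:
```python
from h import *
st,im,o=look("w3",zs=(.0145,.076))
print(st["tool_pos"],st["orientation"],st["time_s"],st["opening"])
for x in o: print(x)
```

```text
[ 0.5593 -0.1603  0.1616] [179.9963   0.0069  15.9803] 4.6 0.02361772337319265
('red', (239, 167, 166, 152), 0.076, array([ 528.6202, -169.1526,   63.0128]))
('red', (239, 167, 166, 152), 0.0145, array([ 501.2264, -176.8903,   80.2716]))
('red', (240, 21, 120, 116), 0.076, array([ 647.6962, -117.9242,   43.3881]))
('red', (240, 21, 120, 116), 0.0145, array([ 652.7143, -111.7328,   55.0934]))
('blue', (23, 161, 38, 63), 0.076, array([488.566 , 134.1991,  35.1567]))
('blue', (23, 161, 38, 63), 0.0145, array([450.6531, 208.4115,  44.6404]))
('blue', (6, 20, 51, 80), 0.076, array([624.3204, 179.8037,  45.9938]))
('blue', (6, 20, 51, 80), 0.0145, array([623.1815, 266.539 ,  58.2817]))
```

View pics/w3.png

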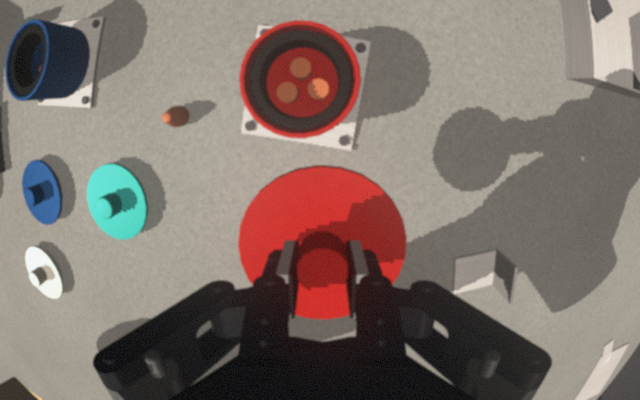

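The wrist view shows the lid held level (flange from 239 to 405 px). The red can mouth is clear at (300,80), with the seal ring and nozzles inside. Next is a finer rim fit plus the lid's position in the hand.

```bash
cat >> h.py <<'E'
from scipy.optimize import least_squares
def ellc(cam,cont,z,st,r0,fix=True):
    P=np.array([at_z(cam,p[0],z,st)[:2] for p in cont]);c0=P.mean(0)
    f=least_squares(lambda v:np.hypot(*(P-v).T)-r0,c0,loss="cauchy",f_scale=.0007)
    return np.array([*f.x*1000,1000*np.median(np.abs(np.hypot(*(P-f.x).T)-r0))])
def dark(im,xywh):
    x,y,w,h=xywh;V=im.max(2);m=np.zeros_like(V);m[y:y+h,x:x+w]=(V[y:y+h,x:x+w]<75)*255
    m=cv2.morphologyEx(m,cv2.MORPH_OPEN,np.ones((3,3)))
    c,h=cv2.findContours(m,cv2.RETR_CCOMP,cv2.CHAIN_APPROX_NONE)
    return sorted(c,key=lambda a:-cv2.contourArea(a))[:2]
E
python3 - <<'E'
from h import *
im=cv2.imread("pics/w3.png");st=monitor.read_state()
B={cv2.boundingRect(b)[:2]:b for b in blobs(im,"red",300)}
b=B[(240,21)]
for r0 in(.0435,.0445,.045): print("rim",ellc("wrist",b,.076,st,r0))
print("free",circ("wrist",b,.076,st)*1000)
for c in dark(im,(240,21,120,116)):
    print("seal",cv2.boundingRect(c),circ("wrist",c,.071,st)*1000)
l=B[(239,167)]; u=l[l[:,0,1]<240]
for z in(.152,.156): print("lid",circ("wrist",u,z,st)*1000, ellc("wrist",u,z,st,.0455))
E
```

```text
Traceback (most recent call last):
  File "h.py", line 42, in ellc
    P=np.array([at_z(cam,p[0],z,st)[:2] for p in cont]);c0=P.mean(0)
                ~~~~^^^^^^^^^^^^^^^
  File "h.py", line 13, in at_z
    o,d=ray(cam,uv,st);return o+d*(z-o[2])/d[2]
        ~~~^^^^^^^^^^^
  File "h.py", line 6, in ray
    k=calibration(cam);K=np.array(k["camera_matrix"]);x=(np.asarray(uv,float)-K[:2,2])/K[0,0]
ValueError: time passes only in moves, steps and waits
```

```bash
sed -i '/^from scipy.spatial/a import functools\ncalibration=functools.lru_cache(None)(calibration)' h.py
cat > m.py <<'E'
from h import *
def report(im,st,col,zl=None):
    for b in blobs(im,col,300):
        bb=cv2.boundingRect(b)
        print(col,bb,"rim",circ("wrist",b,.076,st)*1000,ellc("wrist",b,.076,st,.045))
        for c in dark(im,bb):
            if cv2.contourArea(c)>300: print("   seal",cv2.boundingRect(c),circ("wrist",c,.071,st)*1000)
        if zl and bb[1]+bb[3]>240:
            u=b[b[:,0,1]<240]; print("   lid",circ("wrist",u,zl,st)*1000, ellc("wrist",u,zl,st,.0455))
E
python3 - <<'E'
from m import *
report(cv2.imread("pics/w3.png"),monitor.read_state(),"red",.154)
E
```

```text
red (239, 167, 166, 152) rim [ 528.4415 -169.3116   62.9856] [ 545.882  -165.2262   16.1225]
   seal (345, 242, 60, 77) [ 492.9454 -230.5233   31.5718]
   seal (239, 242, 60, 77) [ 465.8198 -136.371    31.7758]
   lid [ 559.7877 -160.3806   44.0717] [ 558.2113 -160.9589    0.2418]
red (240, 21, 120, 116) rim [ 647.4815 -118.1613   43.3629] [ 645.8735 -117.5736    1.4817]
   seal (248, 30, 105, 99) [ 647.3476 -118.3207   38.1734]
   seal (265, 46, 75, 73) [ 645.4471 -120.6593   27.5462]
```

>>> servo_tool --increments '[{"tx": 45, "ty": -8, "tz": 0, "wx": 0, "wy": 0, "wz": 0, "jaw": 255}, {"tx": 85, "ty": -14, "tz": 5, "wx": 0, "wy": 0, "wz": 0, "jaw": 255}, {"tx": 96.3, "ty": -16.2, "tz": 20, "wx": 0, "wy": 0, "wz": 0, "jaw": 255}, {"tx": 96.3, "ty": -16.2, "tz": 40, "wx": 0, "wy": 0, "wz": 0, "jaw": 255}, {"tx": 96.3, "ty": -16.2, "tz": 55, "wx": 0, "wy": 0, "wz": 0, "jaw": 255}, {"tx": 96.3, "ty": -16.2, "tz": 61, "wx": 0, "wy": 0, "wz": 0, "jaw": 255}, {"tx": 96.3, "ty": -16.2, "tz": 63, "wx": 0, "wy": 0, "wz": 0, "jaw": 255}, {"tx": 96.3, "ty": -16.2, "tz": 65, "wx": 0, "wy": 0, "wz": 0, "jaw": 255}, {"tx": 96.3, "ty": -16.2, "tz": 65, "wx": 0, "wy": 0, "wz": 0, "jaw": 255}]'

```text
time_s: 5.78
tool_pos: [0.6479, -0.1182, 0.0966]
orientation: [180.0, -0.0, 16.0]
ft_force: [1.1, 0.4, -0.6]
opening: 0.0235
gripper_force: 59.0
```

>>> servo_tool --increments '[{"tx": 0, "ty": 0, "tz": 1, "wx": 0, "wy": 0, "wz": 0, "jaw": 255}, {"tx": 0, "ty": 0, "tz": 2, "wx": 0, "wy": 0, "wz": 0, "jaw": 255}, {"tx": 0, "ty": 0, "tz": 3, "wx": 0, "wy": 0, "wz": 0, "jaw": 255}, {"tx": 0, "ty": 0, "tz": 4, "wx": 0, "wy": 0, "wz": 0, "jaw": 255}, {"tx": 0, "ty": 0, "tz": 5, "wx": 0, "wy": 0, "wz": 0, "jaw": 255}]'

```text
time_s: 6.4
tool_pos: [0.6479, -0.1181, 0.0929]
orientation: [180.0, -0.0, 16.0]
ft_force: [-6.1, 1.7, 11.9]
opening: 0.0237
gripper_force: 59.8
```

>>> servo_tool --increments '[{"tx": 0, "ty": 0, "tz": 1, "wx": 0, "wy": 0, "wz": 0, "jaw": 255}, {"tx": 0, "ty": 0, "tz": 2, "wx": 0, "wy": 0, "wz": 0, "jaw": 255}, {"tx": 0, "ty": 0, "tz": 3, "wx": 0, "wy": 0, "wz": 0, "jaw": 255}, {"tx": 0, "ty": 0, "tz": 4, "wx": 0, "wy": 0, "wz": 0, "jaw": 255}, {"tx": 0, "ty": 0, "tz": 5, "wx": 0, "wy": 0, "wz": 0, "jaw": 255}, {"tx": 0, "ty": 0, "tz": 6, "wx": 0, "wy": 0, "wz": 0, "jaw": 255}]'

```text
time_s: 7.15
tool_pos: [0.6479, -0.1181, 0.087]
orientation: [180.0, -0.0, 16.0]
ft_force: [-5.9, 1.6, 11.2]
opening: 0.0237
gripper_force: 59.9
```

>>> servo_tool --increments '[{"tx": 0, "ty": 0, "tz": 1, "wx": 0, "wy": 0, "wz": 0, "jaw": 255}, {"tx": 0, "ty": 0, "tz": 2, "wx": 0, "wy": 0, "wz": 0, "jaw": 255}, {"tx": 0, "ty": 0, "tz": 3, "wx": 0, "wy": 0, "wz": 0, "jaw": 255}, {"tx": 0, "ty": 0, "tz": 3, "wx": 0, "wy": 0, "wz": 0, "jaw": 255}]'

```text
time_s: 7.65
tool_pos: [0.6479, -0.1181, 0.0867]
orientation: [179.9, -0.1, 16.0]
ft_force: [-13.8, 3.8, 28.0]
opening: 0.0237
gripper_force: 62.0
```

The lid hit the hard stop at TCP z = 0.0867 (expected about 0.0868) with the force rising to 28 N, so it is home. I'll release, lift and check.

>>> servo_tool --increments '[{"tx": 0, "ty": 0, "tz": -3, "wx": 0, "wy": 0, "wz": 0, "jaw": 255}, {"tx": 0, "ty": 0, "tz": -3, "wx": 0, "wy": 0, "wz": 0, "jaw": 60}, {"tx": 0, "ty": 0, "tz": -3, "wx": 0, "wy": 0, "wz": 0, "jaw": 0}, {"tx": 0, "ty": 0, "tz": -3, "wx": 0, "wy": 0, "wz": 0, "jaw": 0}, {"tx": 0, "ty": 0, "tz": -20, "wx": 0, "wy": 0, "wz": 0, "jaw": 0}, {"tx": 0, "ty": 0, "tz": -55, "wx": 0, "wy": 0, "wz": 0, "jaw": 0}, {"tx": 0, "ty": 0, "tz": -90, "wx": 0, "wy": 0, "wz": 0, "jaw": 0}, {"tx": -20, "ty": -50, "tz": -100, "wx": 0, "wy": 0, "wz": 0, "jaw": 0}, {"tx": -35, "ty": -100, "tz": -100, "wx": 0, "wy": 0, "wz": 0, "jaw": 0}, {"tx": -38, "ty": -110, "tz": -100, "wx": 0, "wy": 0, "wz": 0, "jaw": 0}, {"tx": -38, "ty": -110, "tz": -100, "wx": 0, "wy": 0, "wz": 0, "jaw": 0}]'

```text
time_s: 9.02
tool_pos: [0.5813, -0.0228, 0.1833]
orientation: [179.9, -0.1, 16.0]
ft_force: [0.4, -0.0, 0.3]
opening: 0.0854
gripper_force: 0.0
```

Run:
```python
from m import *
st,im,o=look("w4")
print(st["tool_pos"],st["time_s"],st["opening"])
report(im,st,"red"); report(im,st,"blue")
```

```text
[ 0.5813 -0.0228  0.1833] 9.025 0.08541481044934145
red (386, 104, 110, 104) rim [ 647.3254 -115.9633   48.0571] [ 647.6067 -120.503     0.6159]
blue (95, 198, 54, 65) rim [490.3133 166.3371  35.687 ] [492.9805 156.6717   8.3726]
blue (87, 48, 72, 92) rim [626.6314 184.015   43.4151] [624.944  184.1538   1.5071]
   seal (89, 52, 65, 85) [625.8394 189.0505  40.4695]
   seal (123, 67, 25, 54) [630.4821 170.7736  16.5757]
```

View pics/w4.png

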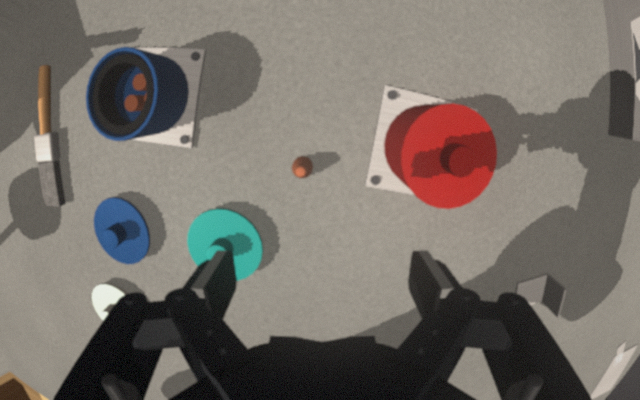

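The red lid at (448,155) sits level on its can. The nozzle at (303,166) is untouched, the blue lid is at (122,230) and the look-alike at (225,245) is turquoise. I'll move over the blue lid.

>>> servo_tool --increments '[{"tx": -12, "ty": -50, "tz": 0, "wx": 0, "wy": 0, "wz": 0, "jaw": 0}, {"tx": -24, "ty": -100, "tz": 0, "wx": 0, "wy": 0, "wz": 0, "jaw": 0}, {"tx": -36, "ty": -150, "tz": 10, "wx": 0, "wy": 0, "wz": 0, "jaw": 0}, {"tx": -48, "ty": -200, "tz": 20, "wx": 0, "wy": 0, "wz": 0, "jaw": 0}, {"tx": -58, "ty": -245, "tz": 32, "wx": 0, "wy": 0, "wz": 0, "jaw": 0}, {"tx": -61.8, "ty": -258.5, "tz": 32, "wx": 0, "wy": 0, "wz": 0, "jaw": 0}, {"tx": -61.8, "ty": -258.5, "tz": 32, "wx": 0, "wy": 0, "wz": 0, "jaw": 0}, {"tx": -61.8, "ty": -258.5, "tz": 32, "wx": 0, "wy": 0, "wz": 0, "jaw": 0}]'

```text
time_s: 10.07
tool_pos: [0.4516, 0.2076, 0.1506]
orientation: [180.0, -0.0, 15.9]
ft_force: [-0.0, 0.4, 0.5]
opening: 0.0852
gripper_force: 0.0
```

Run:
```python
from m import *
st,im,o=look("w5")
print(st["tool_pos"],st["time_s"],st["orientation"])
for x in o: print(x)
cv2.imwrite("pics/w5c.png",cv2.resize(im[80:300,180:460],None,fx=1.5,fy=1.5))
```

```text
[0.4516 0.2076 0.1506] 10.075 [179.981  -0.049  15.886]
('red', (632, 84, 8, 73), 0.0145, array([ 696.9897, -241.6577,   73.6955]))
('blue', (274, 142, 96, 94), 0.0145, array([450.5903, 207.699 ,  44.5527]))
('blue', (398, 0, 42, 35), 0.0145, array([634.9622, 166.2512,  16.93  ]))
('blue', (351, 0, 120, 53), 0.0145, array([654.7031, 178.4278,  56.3748]))
```

View pics/w5c.png

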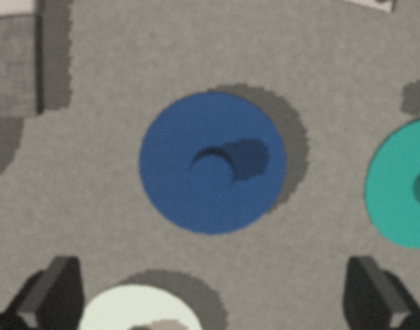

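The crop shows the plain blue lid at (213,163), with turquoise to the right and white at the bottom, so this is the right one. Grasp it.

>>> servo_tool --increments '[{"tx": -1, "ty": 0, "tz": 40, "wx": 0, "wy": 0, "wz": 0, "jaw": 60}, {"tx": -1, "ty": 0, "tz": 85, "wx": 0, "wy": 0, "wz": 0, "jaw": 60}, {"tx": -1, "ty": 0, "tz": 115, "wx": 0, "wy": 0, "wz": 0, "jaw": 60}, {"tx": -1, "ty": 0, "tz": 128, "wx": 0, "wy": 0, "wz": 0, "jaw": 60}, {"tx": -1, "ty": 0, "tz": 128, "wx": 0, "wy": 0, "wz": 0, "jaw": 120}, {"tx": -1, "ty": 0, "tz": 128, "wx": 0, "wy": 0, "wz": 0, "jaw": 255}, {"tx": -1, "ty": 0, "tz": 128, "wx": 0, "wy": 0, "wz": 0, "jaw": 255}, {"tx": -1, "ty": 0, "tz": 128, "wx": 0, "wy": 0, "wz": 0, "jaw": 255}, {"tx": -1, "ty": 0, "tz": 128, "wx": 0, "wy": 0, "wz": 0, "jaw": 255}]'

```text
time_s: 11.25
tool_pos: [0.4504, 0.2085, 0.0238]
orientation: [180.0, -0.2, 16.0]
ft_force: [-0.1, -1.2, 5.4]
opening: 0.0239
gripper_force: 58.6
```

>>> servo_tool --increments '[{"tx": 0, "ty": 0, "tz": -15, "wx": 0, "wy": 0, "wz": 0, "jaw": 255}, {"tx": 0, "ty": 0, "tz": -50, "wx": 0, "wy": 0, "wz": 0, "jaw": 255}, {"tx": 15, "ty": 15, "tz": -95, "wx": 0, "wy": 0, "wz": 0, "jaw": 255}, {"tx": 35, "ty": 37, "tz": -130, "wx": 0, "wy": 0, "wz": 0, "jaw": 255}, {"tx": 55, "ty": 60, "tz": -140, "wx": 0, "wy": 0, "wz": 0, "jaw": 255}, {"tx": 66, "ty": 71, "tz": -140, "wx": 0, "wy": 0, "wz": 0, "jaw": 255}, {"tx": 66, "ty": 71, "tz": -140, "wx": 0, "wy": 0, "wz": 0, "jaw": 255}, {"tx": 66, "ty": 71, "tz": -140, "wx": 0, "wy": 0, "wz": 0, "jaw": 255}]'

```text
time_s: 12.25
tool_pos: [0.5314, 0.1589, 0.1617]
orientation: [-180.0, 0.1, 16.0]
ft_force: [-0.7, 0.3, -0.9]
opening: 0.0235
gripper_force: 59.0
```

Run:
```python
from m import *
st,im,o=look("w6")
print(st["tool_pos"],st["time_s"],st["opening"])
report(im,st,"blue",.154)
```

```text
[0.5314 0.1589 0.1617] 12.25 0.02354242878780266
blue (240, 165, 164, 152) rim [502.6812 150.7206  62.1064] [519.3276 154.2063  15.6138]
   seal (240, 230, 164, 87) [443.1419 133.5202  55.6846]
   lid [533.69   159.3917  43.265 ] [531.1957 158.5396   0.3996]
blue (262, 19, 120, 115) rim [626.0998 185.9198  43.1654] [627.7573 186.9827   1.8256]
   seal (267, 24, 109, 105) [625.9642 186.6611  40.0774]
   seal (285, 44, 75, 72) [623.4802 185.2702  27.0424]
```

View pics/w6.png

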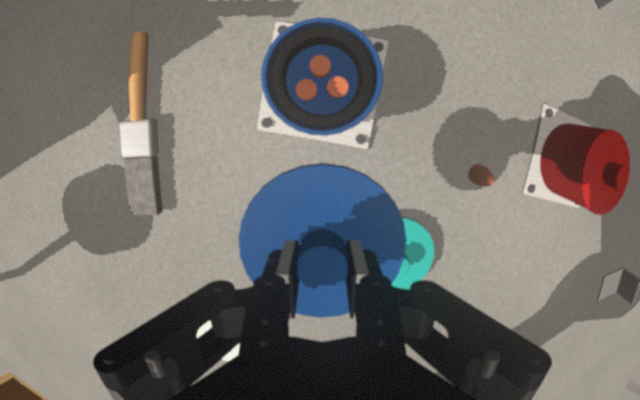

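The blue lid is held level (240 to 404 px) and the blue mouth is clear at (322,77), so can_blue is at (0.626, 0.186). The red lid still looks seated at (600,170).

>>> servo_tool --increments '[{"tx": 45, "ty": 0, "tz": 0, "wx": 0, "wy": 0, "wz": 0, "jaw": 255}, {"tx": 86, "ty": 0, "tz": 5, "wx": 0, "wy": 0, "wz": 0, "jaw": 255}, {"tx": 98, "ty": 0, "tz": 20, "wx": 0, "wy": 0, "wz": 0, "jaw": 255}, {"tx": 98, "ty": 0, "tz": 40, "wx": 0, "wy": 0, "wz": 0, "jaw": 255}, {"tx": 98, "ty": 0, "tz": 55, "wx": 0, "wy": 0, "wz": 0, "jaw": 255}, {"tx": 98, "ty": 0, "tz": 61, "wx": 0, "wy": 0, "wz": 0, "jaw": 255}, {"tx": 98, "ty": 0, "tz": 63, "wx": 0, "wy": 0, "wz": 0, "jaw": 255}, {"tx": 98, "ty": 0, "tz": 65, "wx": 0, "wy": 0, "wz": 0, "jaw": 255}, {"tx": 98, "ty": 0, "tz": 65, "wx": 0, "wy": 0, "wz": 0, "jaw": 255}]'

```text
time_s: 13.42
tool_pos: [0.6268, 0.1853, 0.0977]
orientation: [180.0, -0.0, 16.0]
ft_force: [0.4, -0.3, -0.3]
opening: 0.0238
gripper_force: 59.0
```

>>> servo_tool --increments '[{"tx": 0, "ty": 0, "tz": 1, "wx": 0, "wy": 0, "wz": 0, "jaw": 255}, {"tx": 0, "ty": 0, "tz": 2, "wx": 0, "wy": 0, "wz": 0, "jaw": 255}, {"tx": 0, "ty": 0, "tz": 3, "wx": 0, "wy": 0, "wz": 0, "jaw": 255}, {"tx": 0, "ty": 0, "tz": 4, "wx": 0, "wy": 0, "wz": 0, "jaw": 255}, {"tx": 0, "ty": 0, "tz": 5, "wx": 0, "wy": 0, "wz": 0, "jaw": 255}]'

```text
time_s: 14.05
tool_pos: [0.6268, 0.1853, 0.0941]
orientation: [180.0, -0.1, 16.0]
ft_force: [-5.4, -1.3, 10.6]
opening: 0.0236
gripper_force: 59.8
```

Same behaviour as the red lid, so I'll keep pressing. Home should come near TCP z of about 0.0878.

>>> servo_tool --increments '[{"tx": 0, "ty": 0, "tz": 1, "wx": 0, "wy": 0, "wz": 0, "jaw": 255}, {"tx": 0, "ty": 0, "tz": 2, "wx": 0, "wy": 0, "wz": 0, "jaw": 255}, {"tx": 0, "ty": 0, "tz": 3, "wx": 0, "wy": 0, "wz": 0, "jaw": 255}, {"tx": 0, "ty": 0, "tz": 4, "wx": 0, "wy": 0, "wz": 0, "jaw": 255}, {"tx": 0, "ty": 0, "tz": 5, "wx": 0, "wy": 0, "wz": 0, "jaw": 255}, {"tx": 0, "ty": 0, "tz": 6, "wx": 0, "wy": 0, "wz": 0, "jaw": 255}]'

```text
time_s: 14.8
tool_pos: [0.6268, 0.1853, 0.0881]
orientation: [180.0, -0.1, 16.0]
ft_force: [-6.1, -1.0, 11.0]
opening: 0.0234
gripper_force: 59.8
```

>>> servo_tool --increments '[{"tx": 0, "ty": 0, "tz": 1, "wx": 0, "wy": 0, "wz": 0, "jaw": 255}, {"tx": 0, "ty": 0, "tz": 2, "wx": 0, "wy": 0, "wz": 0, "jaw": 255}, {"tx": 0, "ty": 0, "tz": 3, "wx": 0, "wy": 0, "wz": 0, "jaw": 255}, {"tx": 0, "ty": 0, "tz": 3, "wx": 0, "wy": 0, "wz": 0, "jaw": 255}]'

```text
time_s: 15.3
tool_pos: [0.6269, 0.1854, 0.0877]
orientation: [180.0, -0.1, 16.0]
ft_force: [-13.8, -3.3, 28.1]
opening: 0.0233
gripper_force: 61.9
```

Hard stop at 0.0877 with 28 N. I'll release, lift and back off to see both lids.

>>> servo_tool --increments '[{"tx": 0, "ty": 0, "tz": -3, "wx": 0, "wy": 0, "wz": 0, "jaw": 255}, {"tx": 0, "ty": 0, "tz": -3, "wx": 0, "wy": 0, "wz": 0, "jaw": 60}, {"tx": 0, "ty": 0, "tz": -3, "wx": 0, "wy": 0, "wz": 0, "jaw": 0}, {"tx": 0, "ty": 0, "tz": -3, "wx": 0, "wy": 0, "wz": 0, "jaw": 0}, {"tx": 0, "ty": 0, "tz": -20, "wx": 0, "wy": 0, "wz": 0, "jaw": 0}, {"tx": 0, "ty": 0, "tz": -55, "wx": 0, "wy": 0, "wz": 0, "jaw": 0}, {"tx": 0, "ty": 0, "tz": -90, "wx": 0, "wy": 0, "wz": 0, "jaw": 0}, {"tx": -40, "ty": 30, "tz": -110, "wx": 0, "wy": 0, "wz": 0, "jaw": 0}, {"tx": -80, "ty": 65, "tz": -115, "wx": 0, "wy": 0, "wz": 0, "jaw": 0}, {"tx": -120, "ty": 95, "tz": -115, "wx": 0, "wy": 0, "wz": 0, "jaw": 0}, {"tx": -143, "ty": 110, "tz": -115, "wx": 0, "wy": 0, "wz": 0, "jaw": 0}, {"tx": -143, "ty": 110, "tz": -115, "wx": 0, "wy": 0, "wz": 0, "jaw": 0}]'

```text
time_s: 16.8
tool_pos: [0.5192, 0.0392, 0.1998]
orientation: [180.0, -0.1, 15.9]
ft_force: [0.5, 0.0, 0.6]
opening: 0.0856
gripper_force: 0.0
```

Run:
```python
from m import *
st,im,o=look("w7",zs=(.0785,))
print(st["tool_pos"],st["time_s"],st["opening"])
for x in o: print(x)
im2=capture("scene"); cv2.imwrite("pics/s7c.png",cv2.resize(im2[160:310,190:440],None,fx=3,fy=3,interpolation=cv2.INTER_CUBIC))
```

```text
[0.5192 0.0392 0.1998] 16.8 0.0855617059108899
('red', (449, 68, 101, 92), 0.0785, array([ 646.2501, -110.0151,   50.9157]))
('blue', (153, 0, 93, 87), 0.0785, array([626.2934, 184.884 ,  44.4848]))
```

View pics/s7c.png

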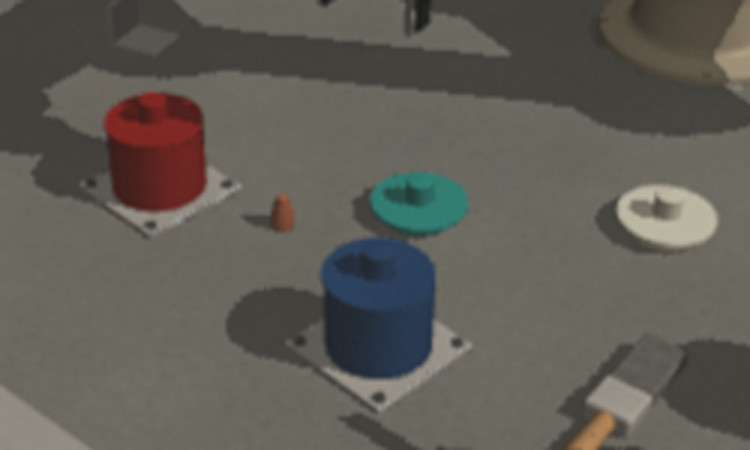

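View pics/w7.png

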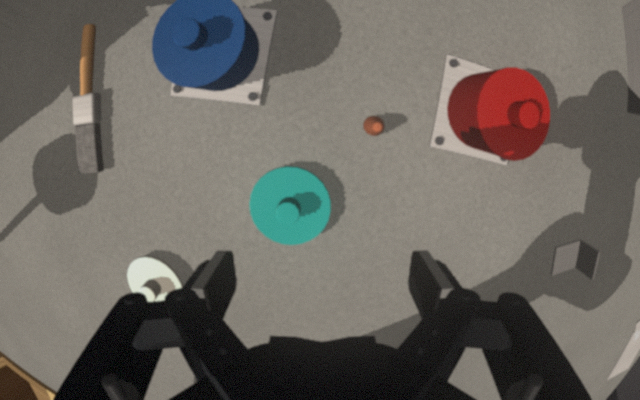

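Both lids sit level and flush on their own cans: red at (155,120) and blue at (378,275) in the scene crop. The bystanders are untouched and the gripper is clear of everything.

```bash
python3 -c "
from rig import r
print(r.finish_job())"
```

```text
the job is handed in; nothing more can be done
None
```

I pressed both lids home on the canisters of their own colour and handed the job in at about 17 s; the hand-in returned no verdict, but each lid reached its hard stop at 28 N and looked level and flush, with the nozzle, brush and bracket undisturbed.

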